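# Find the photometer's concealed lid catch by touch and press it

### The job

Open the cell lid of the photometer by its concealed catch: with the fingertips, feel lightly along the flat black panel in front of the lid for the part that gives, press it down until the sprung lid pops up by itself, then take the hand away so that the catch comes back up and the lid stands open. Keep off the keypad, never lean hard on the instrument, and do not lift, shift or knock over any of the vials, bottles, the beaker or the scissors standing around.

Things in the scene. Friction and masses are not known exactly. Their poses are not given: they have to be found in the camera images.
- photometer: Bench photometer, light grey, bolted down, 320 mm wide (its y), 260 mm deep (its x), 100 mm high. Origin at the centre of its underside; x points from the sloped front with display and keys (nearest the robot) to the back, y left, z up. The flat deck, 100 mm up, runs from x = -55 to 130 mm. The dark grey cell lid, 95 (x) by 99 mm, lies flush in the deck from x = 25 to 121 mm.
- panel (a point): Centre of the top face of the flat matt-black catch panel, 98 mm above the bench; axes as the photometer. The panel shows 60 mm (x) by 150 mm (y), 2 mm below the deck around it. It is rigid except for the catch pad: the pad centre is always on the long middle line (x = 0 here) but anywhere from y = -40 to +40 mm; it differs from unit to unit and is not told. Touch it at some 20 mm/s.
- catch (a joint): How far the flat black catch pad, 39 (x) by 43 mm (y), in a 42 by 46 mm cut-out of the panel, is pressed straight down: 0 at rest (its top 1.5 mm below the panel), 0.005 m at its stop. Sprung: it starts to move at about 1.5 N and is at its stop at about 4.5 N; it springs back when let go. The lid is freed at about 0.0032 m.
- lid (a joint): Angle of the cell lid: 0 shut, about 1.75 rad fully open. It is hinged at its back edge; once let go its spring swings the front edge up and back, away from the panel, in about one second, and it stays open. It has no handle and cannot be lifted while the catch holds it.
- keypad: Keypad with twelve keys on the right half of the sloped front, 56 by 116 mm; origin at the centre of its underside, z out of the slope. Not to be touched.
- sample_vial: Glass vial with amber liquid and white cap, 17 mm across, 100 mm tall, standing on the photometer's deck to one side of the lid. Origin at the centre of its underside. Leave standing.
- blank_vial: Same vial with clear liquid, on the deck at the other side of the lid. Origin at the centre of its underside. Leave standing.
- vial_a: Same vial with green liquid, in the white rack (70 by 100 by 50 mm) left of the photometer; its underside, where its origin is, stands 10 mm above the bench. Leave alone.
- vial_b: Same vial with amber liquid and red cap, in the same rack. Leave alone.
- beaker: Glass beaker, 76 mm across, 95 mm tall, left of the photometer. Origin at the centre of its underside. Leave alone.
- bottle_a: Plastic bottle of dark amber water, blue cap, red label, 64 mm across, 190 mm tall, right of the photometer. Origin at the centre of its underside. Leave alone.
- bottle_b: Same bottle with straw-coloured water and a blue label, right of the photometer. Origin at the centre of its underside. Leave alone.
- scissors: Scissors with red handles, about 155 mm long, 9 mm high, lying at the photometer's front right. Origin at the pivot. Leave alone.
There are look-alikes about, which are no part of the job. Leave any purple or turquoise look-alike of the sample_vial alone.

How it is judged:
By the outcome, as a careful person would: the job done as asked, in the order asked, and still so for the second after the job is handed in, with the robot touching nothing.
It also fails if it takes over 48 s, if anything falls off the work surface, if the arm or the gripper's body presses on something with over 40 N, if the wrist force passes 120 N, or if a joint passes its speed limit or range.

### The arm

A 6-joint arm with a two-finger parallel gripper is mounted at the origin on the work surface. World frame = base frame: x ahead of the robot, y to its left, z up, the work surface at z = 0. Lengths are in m, angles in rad, forces in N, time in s.
With the tool pointing down it reaches from about 0.35 to 0.85 m from the base axis. Payload 8.1 kg.
Tool frame: the origin (TCP) lies at the very end of the fingers, on their centre line; the grasp point (between the pads) lies 19 mm behind it; z points along the fingers, y is the line along which they close (so a half turn about z gives the same grasp; the last joint's range is limited). The gripper opens to 93 mm and grips with 3 to 60 N. Pads are 15 mm wide; open, the fingers measure 128 mm over their backs; the gripper's body (75 mm by 188 mm) begins 65 mm behind the grasp point.
Start: joints at [-1.433, 0.13, 1.488, -0, 1.523, -0.085], TCP at [0.133, -0.585, 0.219] pointing down, gripper open.
Joint ranges: [-2.96, 2.96], [-0.89, 2.26], [0.02, 2.5], [-1.34, 4.48], [0, 2.73], [-2.66, 2.66]. Speed limits (rad/s): [2.39, 2.39, 2.79, 3.14, 3.14, 3.14].

### API

Orientations are given as a rotation vector (axis times angle).
In Python, from plant import robot gives the robot as it stands. The module is installed in compiled form; this text tells all that it offers.
- The arm moves only by the tool play_rows, never from a script. Its argument "increments" is text: rows parted by semicolons, each of 5 numbers parted by spaces: the shift along the tool's x, y, z in mm, then the turn about the tool's z in degrees, then the closure, from -1 (fully open) to 1 (shut). In form: dx dy dz yaw claw; .... A call has 1 to 20 rows; each row is the pose to reach, as a shift and turn from the pose commanded when the call began, along the tool's axes at that moment; what a row does not reach only later rows make up. A row lasts 1/10 s, in which the tool goes at most 50 mm and 8.59 degrees, less where a joint would pass 70% of its speed; a pose out of reach is approached as far as the arm can. A call with a gripper value outside its range is refused whole. The fingers move at their own pace and stop on an object; "force" is the grip in N (left out, the last holds). Time passes only in rows, so rows that repeat a pose let the fingers close. It gives the time, the measured TCP pose, the force, the opening and the grip force at its end, in the units of the state.
- robot.read_state(): the state, without advancing time (a new reading comes with each control period).
- robot.read_camera(name): name is "side" or "top" or "wrist"; returns the picture (384x512x3 uint8, blue, green, red); there is no depth.
- robot.calibration(name): a dict with "vertical_fov" (degrees; the focal length in pixels is half the picture's height over the tangent of half this angle, whatever the lens; pixels are square), "cx", "cy" (the principal point, pixels), "rvec" (rotation vector, rad) and "tvec" (3), from world to camera coordinates, as OpenCV has them. Camera axes: x right, y down, z forward; pixel columns grow to the right and rows downward; lengths in m; the calibration is good to about 2 mm. A picture is of the moment at which its call begins: read the wrist's pose just before it. calibration takes no time and is no camera call; for the wrist camera it gives the pose at the moment of the call.
- robot.close_job(): hands the job in; it is judged then, once.
Trained networks look in the newest picture that a camera, given by its name, has taken for a name from the list of things; names that differ only in an ending like _2 or _b are one class to them, and where a whole thing is asked for, a point or a joint stands for the part that bears it (a point fixed in the world has none). Each returns a list of dicts, best first, with "conf" (0 to 1); they miss things now and then, are a little off and sometimes report something else, mostly with a low value. They report only what shows in the picture. A call takes as long as a camera call. They do not tell look-alikes from the thing itself.
- robot.recognise(camera, query): "centre" ([x, y, z] in m, in world coordinates, good to about 4 mm: the middle of the surface that is visible of it).
- robot.regions_of(camera, query): "pixels" (384x512 bool, what is visible of it).
- robot.landmark_of(camera, query): "centre" ([x, y, z] in m, in world coordinates, good to about 4 mm: a listed point, or the origin of a listed thing).
The state is a dict: "t": time; "q": joint angles; "dq": joint speeds; "joint_torque": joint torques, N m; "tool_pos": TCP position; "orientation": TCP orientation; "force": force on the tool from outside, world axes, zero at the start; "wrist_torque": the same for the moment, N m; "opening": finger opening in m; "gripper_force": force on a finger pad.
Only numpy, scipy, OpenCV 4.12 (cv2) and the standard library are available. Lean on these libraries where they do the work, as an engineer would, in place of code of your own. Each camera call takes 0.05 s, during which the arm holds its last target. There are 200 camera calls.

## Working session

There is one attempt and no reset: what is moved stays moved. The work goes in short steps, Python scripts to look and compute and a tool call to move; the robot and the scene stay as the last step left them, time stands still between calls to the robot, and variables do not carry over. Pictures are saved under pics/ and viewed, at most 10 in all, crops included, and the job is handed in when it is done.

Besides the shell and the picture viewer there is one more tool, called after "Request:" by a JSON object that holds its "op" and its "data". play_rows: Moves the arm, as the interface text tells. Its arguments: {"type":"object","properties":{"increments":{"type":"string"},"force":{"type":"number"}},"required":["increments"]}

```bash
mkdir -p pics; python3 - <<'E'
from plant import robot
import cv2,numpy as np
s=robot.read_state();print(s['t'],s['tool_pos'],s['orientation'],s['opening'],s['force'])
a=robot.read_camera('top');b=robot.read_camera('side')
cv2.imwrite('pics/top.png',a);cv2.imwrite('pics/side.png',b)
for c in('top','side'):
  for q in('photometer','panel','keypad','sample_vial','bottle_a','beaker','lid'):
    for f in ('landmark_of','recognise'):
      if f=='recognise' and q in('photometer','panel','keypad'):continue
      try:
        print(c,q,f,[(np.round(d['centre'],3).tolist(),round(d['conf'],2)) for d in getattr(robot,f)(c,q)[:5]])
      except Exception as e: print(c,q,f,e)
print(robot.read_state()['t'])
E
```

```text
0.0 [ 0.13252198 -0.58461024  0.21760461] [-3.12031368e+00 -3.49016876e-01  7.42374693e-05] 0.09282591281570313 [-0.63394437  0.08129095 -0.05071811]
top photometer landmark_of [([0.53, -0.019, 0.002], 0.92)]
top panel landmark_of [([0.521, -0.022, 0.097], 0.66), ([0.615, -0.131, 0.104], 0.28)]
top keypad landmark_of [([0.436, -0.092, 0.076], 0.74), ([0.521, -0.026, 0.1], 0.36)]
top sample_vial landmark_of [([0.763, 0.108, 0.003], 0.62), ([0.717, 0.072, -0.002], 0.57), ([0.719, 0.122, -0.001], 0.54), ([0.63, 0.088, 0.103], 0.52)]
top sample_vial recognise [([0.71, 0.071, 0.096], 0.6), ([0.716, 0.124, 0.085], 0.44), ([0.761, 0.106, 0.085], 0.42)]
top bottle_a landmark_of [([0.612, -0.248, 0.0], 0.89), ([0.526, -0.241, 0.006], 0.86)]
top bottle_a recognise [([0.526, -0.223, 0.14], 0.89), ([0.607, -0.233, 0.137], 0.84), ([0.656, 0.213, 0.036], 0.64)]
top beaker landmark_of [([0.648, 0.204, -0.001], 0.65)]
top beaker recognise []
top lid landmark_of it knows: beaker, blank_vial, bottle, keypad, panel, photometer, sample_vial, scissors, vial
top lid recognise [([0.606, -0.027, 0.103], 0.89)]
side photometer landmark_of [([0.533, -0.025, 0.002], 0.77)]
side panel landmark_of [([0.52, -0.022, 0.098], 0.81)]
side keypad landmark_of [([0.438, -0.092, 0.082], 0.79)]
side sample_vial landmark_of [([0.631, 0.09, 0.098], 0.86), ([0.769, 0.105, -0.0], 0.77), ([0.712, 0.07, -0.002], 0.56)]
side sample_vial recognise [([0.765, 0.11, 0.055], 0.63), ([0.716, 0.134, 0.079], 0.6), ([0.628, 0.091, 0.155], 0.58), ([0.71, 0.076, 0.067], 0.57)]
side bottle_a landmark_of []
side bottle_a recognise [([0.608, -0.228, 0.134], 0.63)]
side beaker landmark_of [([0.65, 0.202, -0.002], 0.65)]
side beaker recognise [([0.645, 0.215, 0.064], 0.89), ([0.522, -0.224, 0.131], 0.58)]
side lid landmark_of it knows: beaker, blank_vial, bottle, keypad, panel, photometer, sample_vial, scissors, vial
side lid recognise [([0.603, -0.02, 0.099], 0.76)]
1.1
```

View pics/top.png

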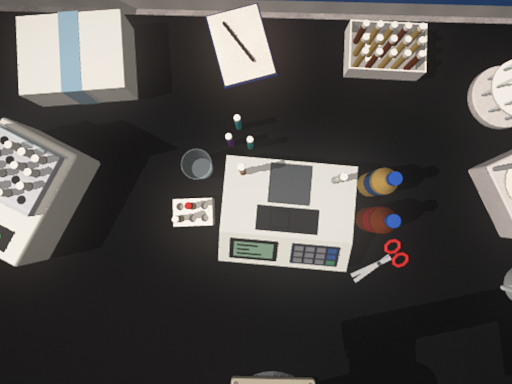

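View pics/side.png

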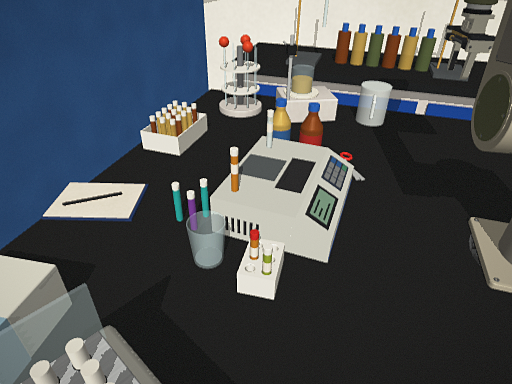

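Top view: the photometer is centred near (288,213) and turned slightly clockwise, with the panel at (287,220) and the lid at (290,184). The bottles are at about (380,180) and (378,220), the scissors at (380,262), and the vials on the deck at (242,170) and (343,178). Next I'll fit the yaw and enlarge the panel.

```bash
cat > h.py <<'E'
from plant import robot
import cv2,numpy as np
def K(c):
    f=192/np.tan(np.radians(c['vertical_fov']/2));return np.array([[f,0,c['cx']],[0,f,c['cy']],[0,0,1.]])
def toplane(cam_or_c,uv,z):
    c=robot.calibration(cam_or_c) if isinstance(cam_or_c,str) else cam_or_c
    R=cv2.Rodrigues(np.float64(c['rvec']))[0];C=-R.T@np.float64(c['tvec'])
    uv=np.atleast_2d(uv).astype(float)
    d=(np.c_[uv,np.ones(len(uv))]@np.linalg.inv(K(c)).T)@R
    return C+d*((z-C[2])/d[:,2])[:,None]
E
python3 - <<'E'
from h import *
a=cv2.imread('pics/top.png')
for q,z in(('panel',.098),('lid',.1),('keypad',.08)):
    r=robot.regions_of('top',q)
    if not r: print(q,'none');continue
    m=r[0]['pixels'].astype(np.uint8)
    P=np.argwhere(m)[:,::-1].astype(np.float32)
    W=toplane('top',P,z)[:,:2]
    rect=cv2.minAreaRect((W*1000).astype(np.float32))
    print(q,r[0]['conf'],m.sum(),rect,W.mean(0))
c=robot.calibration('wrist');R=cv2.Rodrigues(np.float64(c['rvec']))[0];print('wristcam',-R.T@np.float64(c['tvec']),R,c['vertical_fov'])
cr=a[195:245,245:330];cr=cv2.resize(cr,None,fx=9,fy=9,interpolation=cv2.INTER_CUBIC)
cv2.imwrite('pics/crop.png',np.clip(cr.astype(float)*4,0,255).astype(np.uint8))
E
```

```text
panel 0.92 13899 ((535.235595703125, -20.549728393554688), (322.62164306640625, 259.2601623535156), 86.17816925048828) [ 0.53335262 -0.02033887]
lid 0.67 1692 ((604.6237182617188, -24.467227935791016), (102.5241928100586, 99.92125701904297), 87.35692596435547) [ 0.60411727 -0.02537476]
keypad 0.79 916 ((434.627197265625, -90.535888671875), (116.23482513427734, 47.54288101196289), 86.254150390625) [ 0.43464847 -0.09026156]
wristcam [ 0.19804049 -0.57061364  0.38455148] [[ 2.21409728e-01 -9.75180859e-01 -1.54346058e-04]
 [-9.44984755e-01 -2.14592936e-01  2.46887999e-01]
 [-2.40793572e-01 -5.45175498e-02 -9.69044009e-01]] 61.58258633602541
```

View pics/crop.png

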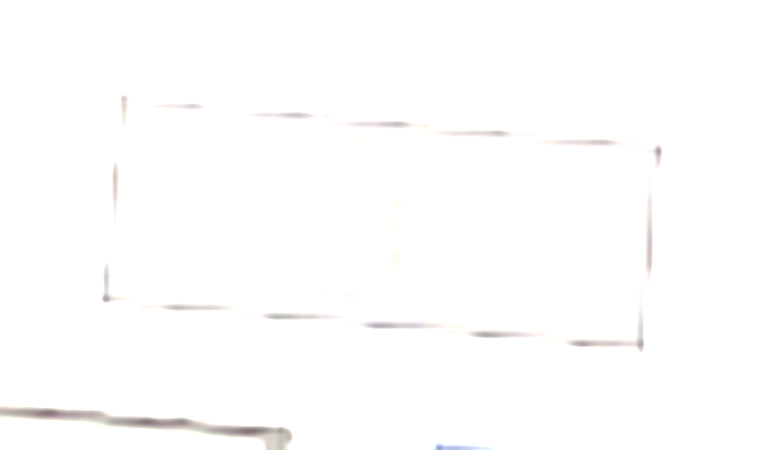

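The enlarged crop shows the panel corners at crop pixels (124,97), (657,150), (641,347) and (106,298). There is a faint upright line near (398,230), which may be an edge of the pad. I'll stretch the contrast properly.

```bash
python3 - <<'E'
from h import *
a=cv2.imread('pics/top.png')
pc=np.array([[124,97],[657,150],[641,347],[106,298]])/9-0.5+[245.,195]
W=toplane('top',pc,.098)[:,:2];print(W.round(4),W.mean(0))
d=(W[0]+W[3]-W[1]-W[2])/2;print(np.linalg.norm(d),np.degrees(np.arctan2(-d[0],d[1])))
Hm=cv2.getPerspectiveTransform((pc).astype(np.float32),np.float32([[0,0],[750,0],[750,300],[0,300]]))
g=cv2.cvtColor(a,cv2.COLOR_BGR2GRAY)
w=cv2.warpPerspective(g,Hm,(750,300),flags=cv2.INTER_CUBIC)
print(np.percentile(w,[0,2,25,50,75,98,100]), w[75:225].mean(0)[::25].round(1).tolist())
lo,hi=np.percentile(w[20:280,20:730],[1,99])
cv2.imwrite('pics/warp.png',np.clip((w.astype(float)-lo)/(hi-lo)*255,0,255).astype(np.uint8))
E
```

```text
[[ 0.5504  0.0481]
 [ 0.5395 -0.0947]
 [ 0.487  -0.0911]
 [ 0.4968  0.0517]] [ 0.51843228 -0.02150416]
0.14320572001659543 -4.156988888565298
[42. 60. 69. 69. 71. 73. 83.] [62.2, 73.0, 72.8, 72.6, 72.4, 72.1, 69.3, 70.7, 71.3, 70.8, 70.9, 70.4, 70.1, 69.7, 69.7, 68.8, 65.5, 69.0, 68.8, 68.8, 69.2, 69.0, 69.1, 69.6, 69.5, 69.1, 69.5, 69.8, 69.6, 69.8]
```

View pics/warp.png

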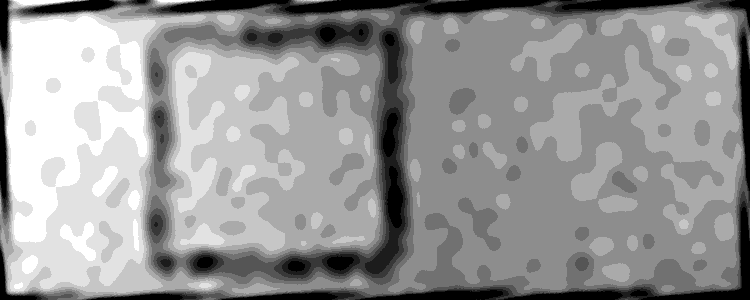

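The gap outline of the pad is clear: warped columns 158 to 393, rows 35 to 263. That puts the pad centre about 20 mm left of the panel centre, at world (0.521, -0.002). I'll press with one finger of the open gripper, tool y along the photometer's x, and the other finger hanging free over the lower front slope by the display.

Request:
{"op": "play_rows", "data": {"increments": "40 -44 0 -6 -1; 80 -88 0 -13 -1; 120 -131 0 -19 -1; 160 -175 0 -26 -1; 200 -219 0 -32 -1; 240 -263 0 -39 -1; 280 -306 0 -45 -1; 320 -350 0 -51 -1; 360 -394 0 -58 -1; 400 -438 0 -64 -1; 430 -471 0 -69 -1; 450 -493 0 -72 -1; 455 -498 0 -73 -1; 455 -498 0 -73 -1; 455 -498 0 -73 -1; 455 -498 20 -73 -1; 455 -498 40 -73 -1; 455 -498 60 -73 -1; 455 -498 75 -73 -1; 455 -498 75 -73 -1"}}

```text
t: 3.25
tool_pos: [0.4645, 0.0005, 0.1413]
orientation: [-2.301, -2.135, 0.004]
force: [-0.5, -0.2, -0.4]
opening: 0.093
gripper_force: 0.0
```

```bash
python3 - <<'E'
from h import *
s=robot.read_state();print(s['t'],s['tool_pos'],s['opening'],s['force'],s['q'])
R=cv2.Rodrigues(s['orientation'])[0];print(R.round(3))
p=s['tool_pos'];print('finger',p+R[:,1]*.055)
c=robot.calibration('wrist');a=robot.read_camera('wrist')
Rc=cv2.Rodrigues(np.float64(c['rvec']))[0]
def proj(P): return cv2.projectPoints(np.float64(P).reshape(-1,3),np.float64(c['rvec']),np.float64(c['tvec']),K(c),None)[0].reshape(-1,2)
a=np.clip((a.astype(float)/255)**.5*255,0,255).astype(np.uint8)
y=np.radians(-4.16);ex=np.array([np.cos(y),np.sin(y),0]);ey=np.array([-np.sin(y),np.cos(y),0]);o=np.array([.521,-.002,.0965])
q=proj([o+sx*ex*.0195+sy*ey*.0215 for sx,sy in((1,1),(1,-1),(-1,-1),(-1,1))]);print(q)
cv2.polylines(a,[q.astype(int)],True,(0,0,255),1)
cv2.imwrite('pics/w1.png',a)
E
```

```text
3.25 [0.46447144 0.00053847 0.1413087 ] 0.09297899949393888 [-0.54228002 -0.19016632 -0.42079294] [-1.09153445e-01 -1.89716304e-01  1.94451783e+00 -1.79582726e-04
  1.39085389e+00 -3.43663115e-02]
[[ 0.075  0.997 -0.004]
 [ 0.997 -0.075  0.   ]
 [-0.    -0.004 -1.   ]]
finger [ 0.51931738 -0.00356918  0.14108505]
[[374.59339764 184.15458116]
 [369.2438836  244.30190571]
 [313.49968261 244.31195056]
 [316.09011472 184.20679857]]
```

View pics/w1.png

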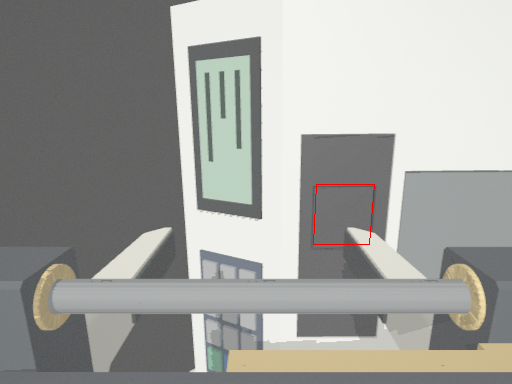

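The projected pad outline falls on the panel, and faint gap lines show near rows 187 and 248. The right-hand finger is over the pad and the left one is past the display, clear of the keypad. I'll lower it and feel lightly.

Request:
{"op": "play_rows", "data": {"increments": "0 1 10 0 -1; 0 1 20 0 -1; 0 1 30 0 -1; 0 1 36 0 -1; 0 1 39 0 -1; 0 1 41 0 -1; 0 1 43 0 -1; 0 1 44 0 -1; 0 1 44 0 -1"}}

```text
t: 4.2
tool_pos: [0.4674, 0.001, 0.0997]
orientation: [2.302, 2.138, 0.0]
force: [0.6, -0.5, -0.2]
opening: 0.093
gripper_force: 0.0
```

Request:
{"op": "play_rows", "data": {"increments": "0 0 1 0 -1; 0 0 3 0 -1; 0 0 3 0 -1"}}

```text
t: 4.5
tool_pos: [0.4675, 0.001, 0.0966]
orientation: [2.302, 2.138, 0.0]
force: [0.5, -0.3, 1.2]
opening: 0.0932
gripper_force: 0.2
```

Request:
{"op": "play_rows", "data": {"increments": "0 0 1 0 -1; 0 0 2 0 -1; 0 0 2 0 -1"}}

```text
t: 4.8
tool_pos: [0.4675, 0.001, 0.0948]
orientation: [2.302, 2.138, 0.0]
force: [-0.6, 0.4, 2.5]
opening: 0.0933
gripper_force: 1.1
```

It gives softly at 2.5 N, so this is the pad. I'll press on gently to about 4 N.

Request:
{"op": "play_rows", "data": {"increments": "0 0 1 0 -1; 0 0 2 0 -1; 0 0 2 0 -1; 0 0 2 0 -1"}}

```text
t: 5.2
tool_pos: [0.4675, 0.0009, 0.0928]
orientation: [2.302, 2.138, 0.0]
force: [0.2, -0.0, 3.7]
opening: 0.0929
gripper_force: 1.8
```

```bash
python3 - <<'E'
from h import *
for i in range(3):
    a=robot.read_camera('side');s=robot.read_state();print(s['t'],s['tool_pos'],s['force'])
    print([(d['centre'],d['conf']) for d in robot.recognise('side','lid')[:2]])
E
```

```text
5.25 [0.46751964 0.0009781  0.09280323] [-0.02637477  0.08649432  4.57338596]
[([0.6038, -0.0151, 0.1244], 0.87)]
5.35 [0.46750469 0.00094889 0.09277264] [ 0.27185016 -0.13435162  3.48138807]
[([0.6064, -0.0087, 0.1295], 0.93)]
5.45 [0.4674948  0.00096194 0.09276688] [0.4902444  0.3780731  3.69114799]
[([0.6081, -0.0119, 0.1399], 0.77), ([0.5205, 0.0797, 0.092], 0.35)]
```

The lid is swinging up. I'll hold briefly, then withdraw straight up and back.

Request:
{"op": "play_rows", "data": {"increments": "0 0 0 0 -1; 0 0 0 0 -1; 0 0 0 0 -1; 0 0 0 0 -1; 0 0 0 0 -1; 0 0 0 0 -1; 0 0 -2 0 -1; 0 0 -6 0 -1; 0 0 -12 0 -1; 0 0 -25 0 -1; 0 0 -50 0 -1; 0 0 -80 0 -1; 0 -15 -110 0 -1; 0 -40 -130 0 -1; 0 -60 -140 0 -1; 0 -60 -140 0 -1; 0 -60 -140 0 -1"}}

```text
t: 7.2
tool_pos: [0.4077, 0.0054, 0.2333]
orientation: [2.301, 2.137, 0.002]
force: [-0.9, 0.1, -0.9]
opening: 0.0926
gripper_force: 0.0
```

```bash
python3 - <<'E'
from h import *
a=robot.read_camera('side');s=robot.read_state();print(s['t'],s['tool_pos'],s['force'])
cv2.imwrite('pics/side2.png',a)
E
```

```text
7.25 [0.40767292 0.00538045 0.23262856] [-1.48506677 -0.43863275  0.11561617]
```

View pics/side2.png

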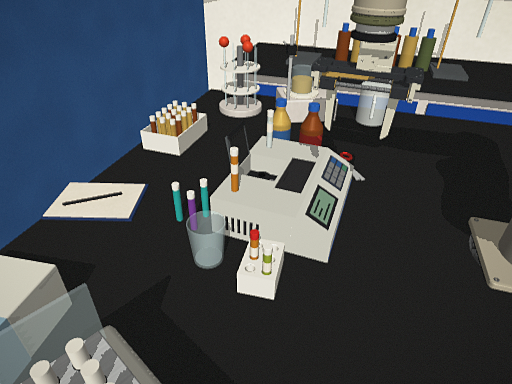

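The lid stands open at (235,150), showing the cell at (262,175). Both deck vials at (235,170) and (270,128), the rack, the beaker and the bottles all still stand, and the gripper is clear.

```bash
python3 -c "
from plant import robot
print(robot.close_job())"
```

```text
the job is handed in; nothing more can be done
None
```

The lid stands open and the job is handed in at about 7 s. I found the catch pad about 20 mm left of the panel centre and pressed it at about 4 N, and the last picture shows the vials, beaker and bottles standing and the hand clear.

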